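Seat the sensor plate on the calibration stand and latch it

ROBOT

A 6-joint arm with a two-finger parallel gripper is mounted at the origin on the work surface. World frame = base frame: x ahead of the robot, y to its left, z up, the work surface at z = 0. Lengths are in m, angles in degrees, forces in N, time in s.
With the tool pointing down it reaches from about 0.25 to 0.725 m from the base axis. Payload 9.7 kg.
Tool frame: the origin (TCP) lies at the very end of the fingers, on their centre line; the grasp point (between the pads) lies 19 mm behind it (bot.grip_depth is the distance from the TCP to the grasp point, in m); z points along the fingers, y is the direction in which the jaws open and shut (so a half turn about z gives the same grasp; the last joint's range is limited). The gripper opens to 85 mm and grips with 20 to 120 N. Pads are 22 mm wide; open, the fingers measure 114 mm over their backs; the gripper's body (76 mm by 85 mm) begins 54 mm behind the grasp point. The pads swing forward as they close: fully open they stand 13 mm farther back than shut.
Start: joints at [77.292, 4.979, 10.078, 95.1, 0, 90], TCP at [0.121, 0.537, 0.231] pointing down, gripper open.
Joint ranges: [-179.16, 179.16], [-48.56, 103.87], [-65.8, 70.77], [-126.05, 130.52], [-82.76, 87.17], [-180, 180]. Speed limits (degrees/s): [127.2, 127.2, 147.25, 180, 180, 180].

INTERFACE

Orientations are given as [roll, pitch, yaw] about the fixed x, y, z axes, in that order (R = Rz(yaw) Ry(pitch) Rx(roll)).
In Python, from workcell import bot, viewer gives the robot as it stands.
- The arm moves only by the tool arm_command, never from a script. Its argument "motion" is a list of rows, each a list of 3 entries, a list of its own where there are three numbers: the opening, from 0 (shut) to 1 (fully open), then the shift along the tool's x, y, z in units of 60 mm (1.0 is 60 mm), then the turn, a rotation vector about the tool's x, y, z in units of 6 degrees (1.0 is 6 degrees). A call has 1 to 12 rows; each row shifts and turns the commanded pose from where the row before left it, along the tool's axes as they then stand; what a row does not reach is not made up. A row lasts 1/8 s, in which the tool goes at most 62.5 mm and 10.7 degrees, less where a joint would pass 70% of its speed; a pose out of reach is approached as far as the arm can. A call is refused whole if a number of a shift passes 1 or a number of a turn 1, either way. A call with a gripper value outside its range is refused whole. The fingers move at their own pace and stop on an object; "newtons" is the grip in N (left out, the last holds). Time passes only in rows, so rows that do not move let the fingers close. It gives the time, the measured TCP pose, the force and the opening at its end, in the units of the state.
- bot.get_obs(): the state, without advancing time (a new reading comes with each control period).
- viewer.camera(name): name is "scene" or "top" or "wrist"; returns the picture (420x560x3 uint8, blue, green, red); there is no depth.
- viewer.calibration(name): a dict with "fx", "fy", "cx", "cy" (pixels), "T" (4x4, takes a point from camera to world coordinates). Camera axes: x right, y down, z forward; pixel columns grow to the right and rows downward; lengths in m; the calibration is good to about 2 mm. A picture is of the moment at which its call begins: read the wrist's pose just before it. calibration takes no time and is no camera call; for the wrist camera it gives the pose at the moment of the call.
- bot.job_done(): hands the job in, once; it reports no verdict.
The state is a dict: "time": time; "q": joint angles; "qd": joint speeds; "joint_efforts": joint torques, N m; "ee_pos": TCP position; "tcp_rot": TCP orientation; "wrist_force": force on the tool from outside, world axes, zero at the start; "torque": the same for the moment, N m; "opening": finger opening in m.
Only numpy, scipy, OpenCV 4.12 (cv2) and the standard library are available. Lean on these libraries where they do the work, as an engineer would, in place of code of your own. Each camera call takes 0.05 s, during which the arm holds its last target.

TASK

Set the distance sensor's plate on the calibration stand so that its three ball feet settle fully into the cone, the groove and the flat seat, lowering it gently without dropping or forcing it, and let go. Then turn the stand's latch knob clockwise to its end stop so that the latch arm lies over the plate and the plate stays settled. Leave the other parts on the table where they are.

Things in the scene. Friction and masses are not known exactly. Their poses are not given: they have to be found in the camera images.
- sensor_center (a point): Centre of the sensor housing of the loose sensor plate, half-way up it, 48 mm above the bottom of the feet, 24 mm above the plate's top. A plain grey block 36 mm long (x) x 44 mm wide (y) x 48 mm high; two round black eyes stick out 8 mm from its +x face. Take it across its flat y sides (44 mm). x axis to the front (eyes, narrow end), y left, z up
- sensor_plate: The loose sensor plate as a whole, about 0.22 kg: T-shaped aluminium plate 6 mm thick, top 24 mm above the feet's bottom. Rear bar of the T: 88 mm wide, x -44 to -16 mm; its 36 mm wide stem runs under the housing to x +60 mm. Three polished, slippery steel ball feet. Origin 48 mm below sensor_center, level with the feet's bottom; same axes
- foot_cone (a point): centre of the 16 mm ball foot at the rear left (plate x -30, y +34 mm); belongs in the cone seat. All feet's centres lie 8 mm above the bottom of the feet
- foot_groove (a point): centre of the 16 mm ball foot at the rear right (plate x -30, y -34 mm); belongs in the groove seat
- foot_flat (a point): centre of the 16 mm ball foot under the front, narrow end (plate x +48, y 0); belongs on the flat seat
- stand: Fixed calibration stand: dark slab 205 x 112 x 10 mm (x -127 to +78 mm) with three aluminium seats and, at its rear, a swing latch on a pillar. Origin on the table, directly below where sensor_plate's origin belongs; axes as those of the seated sensor plate (x to the flat seat). The plate fits one way round only; seated, its origin is 26.4 mm above the stand's
- seat_cone (a point): where the centre of the cone foot lies when settled: in the round cone pit (24 mm mouth, 50 degree walls, rim 36 mm high) at stand x -30, y +34 mm; 34.4 mm above the table like the other two seat points. The ball must come down 2 mm below the rim with its centre
- seat_groove (a point): where the centre of the groove foot lies when settled: in the straight V groove (24 mm wide at the top, 50 degree walls, 36 mm long, running along the stand's y axis towards the cone) at stand x -30, y -34 mm
- seat_flat (a point): where the centre of the flat foot lies when settled: on the low round pad with a flat top (32 mm across) at stand x +48, y 0; its top is 8 mm below this point
- latch (a joint): Turn of the swing latch, 0 to 1.4 rad, growing clockwise from above; 1.4 is its end stop (locked). Stays where left (friction 0.06 N m). Its arm (reach 70 mm, 14 mm wide, 6 mm thick, underside 53 mm above the table) points 1.4 minus this value anticlockwise from the stand's x axis; at 1.4 it lies 3 mm above the rear bar of a seated plate; below 0.5 it is clear
- latch_grip (a point): On the latch's pivot axis (stand x -100 mm, y 0), 81 mm above the table, at a good height to grip its black bar knob: 42 mm long along the latch arm, 14 mm wide, from 59 to 95 mm above the table. Its axes turn with the latch; at value 1.4 the bar lies along the stand's x axis
- tyre: small rubber tyre on a hub, 56 mm across, 22 mm high, lying flat; bystander; origin at the centre of its underside
- motor: grey motor block without feet, 62 x 30 x 30 mm with a short black shaft; bystander; origin at the centre of its underside
- gear: toothed wheel, about 59 mm across, 12 mm thick, lying flat; bystander; origin at the centre of its underside
- beam: grey plastic beam 120 x 8 x 8 mm lying on the table; bystander; origin at the centre of its underside
- driver: screwdriver about 160 mm long lying on the table; bystander; origin at the middle of its underside
- hub: white controller brick 112 x 72 x 32 mm; bystander; origin at the centre of its underside
Things that resemble listed ones, but are neither listed nor needed, are in the scene too. Leave any red look-alike of the stand alone.

How it is judged:
By the outcome, as a careful person would: the job done as asked, in the order asked, and still so for the second after the job is handed in, with the robot touching nothing.
It also fails if it takes over 61 s, if anything falls off the work surface, if the arm or the gripper's body presses on something with over 40 N, if the wrist force passes 120 N, or if a joint passes its speed limit or range.

## Working session

There is one attempt and no reset: what is moved stays moved. The work goes in short steps, Python scripts to look and compute and a tool call to move; the robot and the scene stay as the last step left them, time stands still between calls to the robot, and variables do not carry over. Pictures are saved under pics/ and viewed, and the job is handed in when it is done.

Besides the shell and the picture viewer there is one more tool, called after ">>>" as name(argument=value, ...) on one line, values as JSON. arm_command: Moves the arm, as the interface text tells. Its arguments: {"type":"object","properties":{"motion":{"type":"array"},"newtons":{"type":"number"}},"required":["motion"]}

```bash
ls; mkdir -p pics; python3 - <<'E'
from workcell import bot, viewer
import cv2,numpy as np
np.set_printoptions(precision=4,suppress=True)
for n in ["scene","top","wrist"]:
    c=viewer.calibration(n); print(n,c["fx"],c["cx"],c["cy"]);print(np.array(c["T"]))
    cv2.imwrite(f"pics/a_{n}.png",viewer.camera(n))
o=bot.get_obs();print(o)
E
```

```text
pics
scene 440.38321816825584 275.61180841198467 207.73313446824767
[[-0.7138  0.3823 -0.5868  1.2793]
 [ 0.7003  0.3823 -0.6028  0.7286]
 [-0.0061 -0.8412 -0.5407  0.751 ]
 [ 0.      0.      0.      1.    ]]
top 394.21706012369714 280.98313026576176 202.81563188300208
[[-0.0107 -0.992   0.1255  0.4099]
 [-0.9997  0.008  -0.0216 -0.0029]
 [ 0.0204 -0.1257 -0.9919  1.113 ]
 [ 0.      0.      0.      1.    ]]
wrist 354.9343712268855 279.93759473189795 212.3972230874241
[[ 0.2188  0.9386  0.2669  0.0528]
 [ 0.9758 -0.2102 -0.0609  0.5522]
 [-0.0011  0.2737 -0.9618  0.3727]
 [ 0.      0.      0.      1.    ]]
{'time': 0.15, 'q': array([77.2924,  5.0026, 10.0425, 95.0987,  0.    , 90.0006]), 'qd': array([ 0.0137, -0.0807,  0.2461,  0.0255, -0.0337,  0.0034]), 'joint_efforts': array([  0.    , -52.0762,  46.5044,   0.0139,   0.    ,   0.    ]), 'ee_pos': array([0.1209, 0.5363, 0.2307]), 'tcp_rot': array([-179.9412,   -0.    ,  167.2918]), 'wrist_force': array([ 0.0558, -0.5609, -0.3762]), 'torque': array([-0.0299,  0.025 , -0.0026]), 'opening': 0.08540329947729239}
```

View pics/a_scene.png

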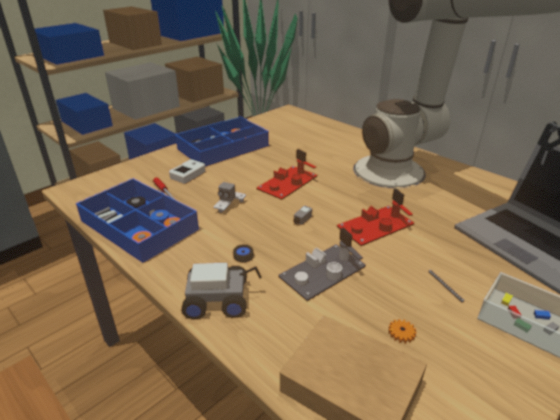

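View pics/a_top.png

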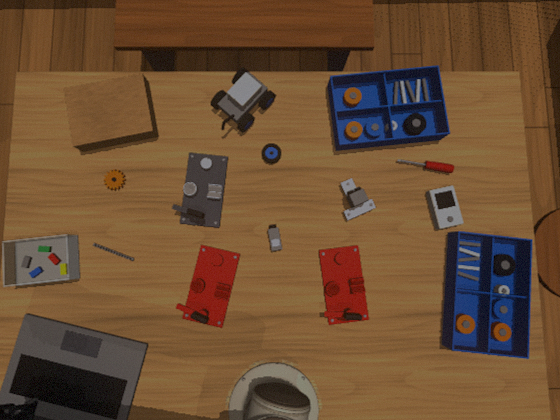

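View pics/a_wrist.png

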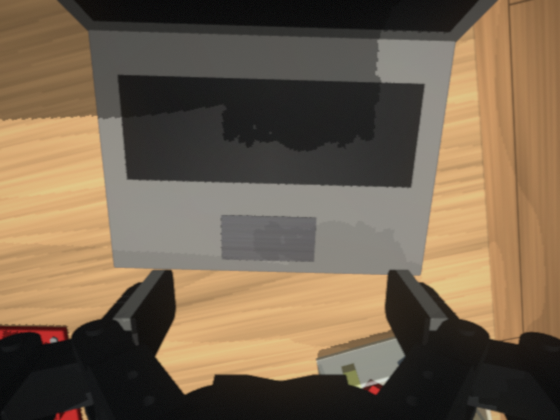

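Candidates for the plate are the T-shape with grey block at top (356,198), the motor (275,238) and the white hub (445,207). The T-shape fits. Candidates for the stand are the dark slab (205,190) and the red look-alikes (212,285) and (345,285). The dark one fits. I'll check both in close crops.

```bash
python3 - <<'E'
import cv2,numpy as np
t=cv2.imread("pics/a_top.png"); s=cv2.imread("pics/a_scene.png")
a=cv2.resize(t[165:235,325:395],None,fx=5.5,fy=5.5,interpolation=cv2.INTER_CUBIC)
b=cv2.resize(t[145:235,165:235],(385,495),interpolation=cv2.INTER_CUBIC)
im=np.zeros((495,780,3),np.uint8); im[:385,:385]=a; im[:,390:775]=b
cv2.imwrite("pics/crop1.png",im)
a=cv2.resize(s[170:220,200:260],None,fx=6,fy=6,interpolation=cv2.INTER_CUBIC)
b=cv2.resize(s[220:300,270:370],None,fx=4,fy=4,interpolation=cv2.INTER_CUBIC)
im=np.zeros((330,780,3),np.uint8); im[:300,:360]=a; im[:320,370:770]=b
cv2.imwrite("pics/crop2.png",im)
E
```

```text
(no output)
```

View pics/crop1.png

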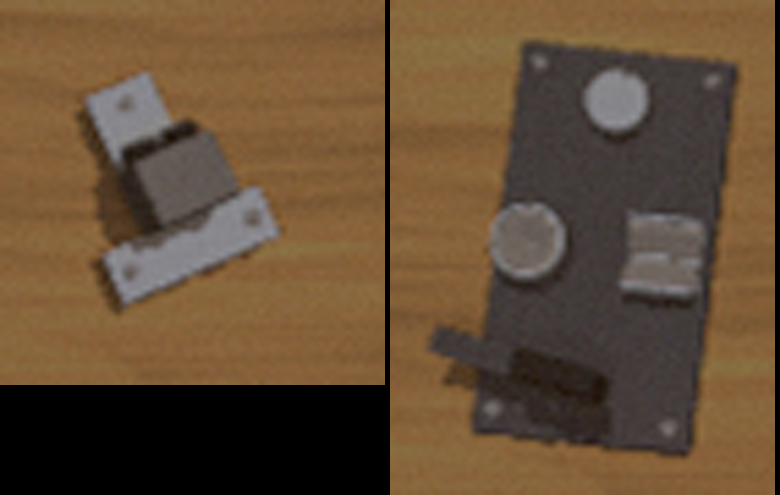

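View pics/crop2.png

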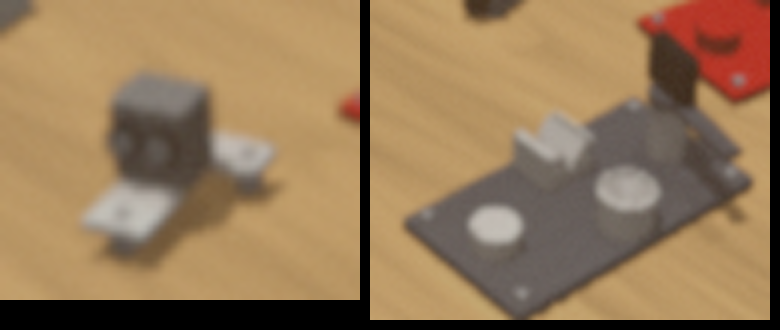

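Crop check: the left crop shows the T plate with the housing and eyes toward the upper left and three foot dots. The right crop shows the dark stand, with the flat pad at the front, the cone on the left, the groove on the right and the latch at the rear pointing left (open). Next is a coarse measurement.

```bash
cat > h.py <<'E'
import cv2,numpy as np
from workcell import bot, viewer
np.set_printoptions(precision=4,suppress=True)
def ray(c,u,v,z):
    T=np.array(c["T"]); d=T[:3,:3]@np.array([(u-c["cx"])/c["fx"],(v-c["cy"])/c["fy"],1]); o=T[:3,3]
    return o+d*(z-o[2])/d[2]
def proj(c,P):
    T=np.array(c["T"]); p=np.linalg.inv(T)@np.r_[P,1]; return np.array([c["fx"]*p[0]/p[2]+c["cx"],c["fy"]*p[1]/p[2]+c["cy"]])
def fit(L,W):  # 2D rigid: local->world
    L=np.array(L)[:,:2];W=np.array(W)[:,:2];l=L.mean(0);w=W.mean(0)
    A=(L-l);B=(W-w); th=np.arctan2((A[:,0]*B[:,1]-A[:,1]*B[:,0]).sum(),(A*B).sum())
    R=np.array([[np.cos(th),-np.sin(th)],[np.sin(th),np.cos(th)]]); t=w-R@l
    return t,np.degrees(th),W-(L@R.T+t)
E
python3 - <<'E'
from h import *
c=viewer.calibration("top")
f=lambda x,y:(x/5.5+325-.4,y/5.5+165-.4)
P=[ray(c,*f(*p),.024) for p in [(131,272),(253,218),(126,104)]]
F=[(-.030,.034),(-.030,-.034),(.048,0)]
print("plate",*fit(F,P))
g=lambda x,y:((x-390)/5.5+165-.4,y/5.5+145-.4)
S=[ray(c,*g(*p),z) for p,z in [((527,242),.036),((664,256),.036),((616,99),.0264)]]
print("stand",*fit(F,S))
C=[ray(c,*g(*p),.01) for p in [(527,42),(735,65),(690,453),(474,432)]]
print("slab",*fit([(.078,.056),(.078,-.056),(-.127,-.056),(-.127,.056)],C))
k=ray(c,*g(559,375),.095);a=ray(c,*g(440,340),.059);print("knob",k,"armtip",a)
E
```

```text
plate [ 0.5561 -0.2337] 23.26493123420107 [[-0.0005  0.0002]
 [-0.0003 -0.0005]
 [ 0.0007  0.0004]]
stand [0.6141 0.188 ] -5.786281653959167 [[-0.0001  0.0003]
 [-0.0008 -0.0005]
 [ 0.0009  0.0002]]
slab [0.6141 0.1871] -6.3239782195054195 [[-0.0007 -0.0016]
 [-0.0012  0.002 ]
 [ 0.0013  0.0009]
 [ 0.0006 -0.0012]]
knob [0.5145 0.1965 0.095 ] armtip [0.5359 0.2615 0.059 ]
```

Both fits have residuals under 1 mm and agree with the knob position. I'll move to a spot above the plate for a wrist look.

```bash
cat >> h.py <<'E'
from scipy.spatial.transform import Rotation as Ro
def delta(target,yaw,frm=None):
    o=bot.get_obs(); p=o["ee_pos"] if frm is None else np.array(frm); r=o["tcp_rot"]
    R=Ro.from_euler("xyz",r,degrees=True); Rt=Ro.from_euler("xyz",[180,0,yaw],degrees=True)
    d=np.array(target)-p
    print("t",o["time"],"pos",o["ee_pos"],"rot",r)
    print("shift units: now-frame",R.inv().apply(d)/.06," target-frame",Rt.inv().apply(d)/.06)
    print("turn units",np.degrees((R.inv()*Rt).as_rotvec())/6)
E
python3 -c "
from h import *
delta([.556,-.234,.18],203.3)"
```

```text
t 0.15 pos [0.1209 0.5363 0.2307] rot [-179.9412   -0.      167.2918]
shift units: now-frame [ -9.8977 -10.9286   0.8568]  target-frame [ -1.5811 -14.6601   0.8456]
turn units [-0.0095 -0.0031 -6.0014]
```

>>> arm_command(motion=[[1,[0,0,0],[0,0,-1]],[1,[0,0,0],[0,0,-1]],[1,[0,0,0],[0,0,-1]],[1,[0,0,0],[0,0,-1]],[1,[0,0,0],[0,0,-1]],[1,[0,0,0],[0,0,-1]],[1,[-0.1,-0.6,0],[0,0,0]],[1,[-0.1,-0.9,0],[0,0,0]],[1,[-0.1,-0.9,0],[0,0,0]],[1,[-0.1,-0.9,0],[0,0,0]],[1,[-0.1,-0.9,0],[0,0,0]],[1,[-0.1,-0.9,0],[0,0,0]]])

```text
time: 1.65
ee_pos: [0.2755, 0.2681, 0.2312]
tcp_rot: [180.0, 0.0, -156.7]
wrist_force: [1.0, 0.8, 0.0]
opening: 0.0855
```

>>> arm_command(motion=[[1,[-0.1,-0.9,0],[0,0,0]],[1,[-0.1,-0.9,0],[0,0,0]],[1,[-0.1,-0.9,0],[0,0,0]],[1,[-0.1,-0.9,0],[0,0,0]],[1,[-0.1,-0.9,0],[0,0,0]],[1,[-0.1,-0.9,0],[0,0,0]],[1,[-0.1,-0.9,0],[0,0,0]],[1,[-0.1,-0.9,0.2],[0,0,0]],[1,[-0.1,-0.9,0.2],[0,0,0]],[1,[-0.1,-0.9,0.2],[0,0,0]],[1,[0,-0.5,0.2],[0,0,0]],[1,[0,0,0],[0,0,0]]])

```text
time: 3.15
ee_pos: [0.5552, -0.2316, 0.181]
tcp_rot: [179.9, -0.1, -156.8]
wrist_force: [-0.1, 0.2, 0.8]
opening: 0.0856
```

```bash
python3 -c "
from h import *
delta([.556,-.234,.18],203.3)
cv2.imwrite('pics/w1.png',viewer.camera('wrist'))
c=viewer.calibration('wrist');print(proj(c,[.5561,-.2337,.072]))"
```

```text
t 3.15 pos [ 0.5552 -0.2316  0.181 ] rot [ 179.8635   -0.1419 -156.8387]
shift units: now-frame [ 0.0039 -0.0423  0.016 ]  target-frame [ 0.004  -0.0422  0.0161]
turn units [ 0.0228 -0.0236 -0.0231]
[274.18   209.3932]
```

View pics/w1.png

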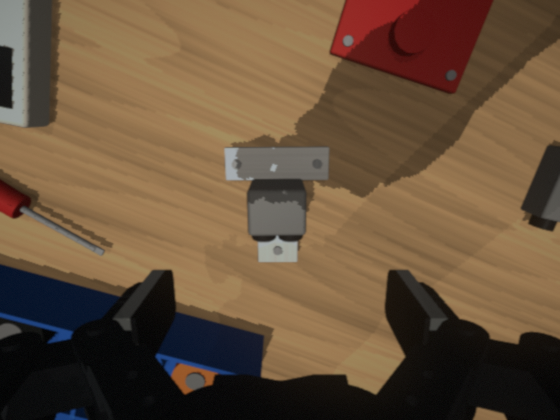

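The wrist view shows the plate centred: rear dots at (236,163) and (317,163), front dot at (278,250), housing top around (277,212).

```bash
python3 -c "
from h import *
c=viewer.calibration('wrist')
P=[ray(c,u,v,.024) for u,v in [(317,163.5),(236.5,163),(278,250.3)]]
F=[(-.030,.034),(-.030,-.034),(.048,0)]
print(*fit(F,P))
im=cv2.imread('pics/w1.png')[130:280,200:350]
cv2.imwrite('pics/w1c.png',cv2.resize(im,None,fx=4,fy=4,interpolation=cv2.INTER_CUBIC))
"
```

```text
[ 0.5581 -0.2307] 23.581141099003393 [[ 0.0001 -0.0001]
 [-0.0006 -0.0005]
 [ 0.0004  0.0006]]
```

View pics/w1c.png

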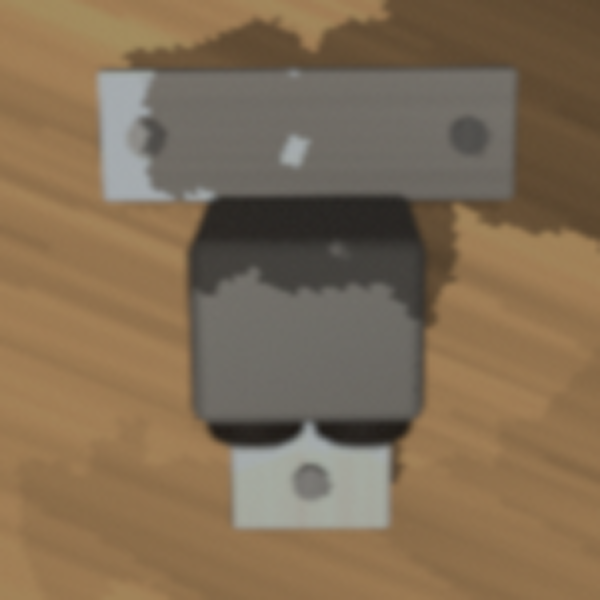

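```bash
python3 -c "
from h import *
delta([.5575,-.2315,.030],203.4)"
```

```text
t 3.2 pos [ 0.5551 -0.2305  0.1821] rot [ 179.8982   -0.0884 -156.7822]
shift units: now-frame [-0.0333 -0.0359  2.5353]  target-frame [-0.0293 -0.0315  2.5354]
turn units [ 0.017  -0.0147 -0.0304]
```

>>> arm_command(motion=[[1,[-0.02,-0.04,0.3],[0,0,0]],[1,[0,0,0.6],[0,0,0]],[1,[0,0,0.3],[0,0,0]],[1,[0,0,0],[0,0,0]],[1,[0,0,0],[0,0,0]],[1,[0,0,0],[0,0,0]]])

```text
time: 3.95
ee_pos: [0.5582, -0.232, 0.1127]
tcp_rot: [-179.9, 0.1, -156.7]
wrist_force: [0.1, 0.4, 0.1]
opening: 0.0853
```

```bash
python3 -c "
from h import *
c=viewer.calibration('wrist')
cv2.imwrite('pics/w2.png',viewer.camera('wrist'))
print(proj(c,[.557,-.2325,.072]))
delta([.5575,-.2325,.030],203.4)"
```

```text
[278.8488 241.0723]
t 4.0 pos [ 0.5581 -0.232   0.1125] rot [-179.9249    0.0712 -156.7054]
shift units: now-frame [ 0.0141 -0.0012  1.3749]  target-frame [ 0.0124 -0.003   1.3749]
turn units [-0.0125  0.0119 -0.0176]
```

View pics/w2.png

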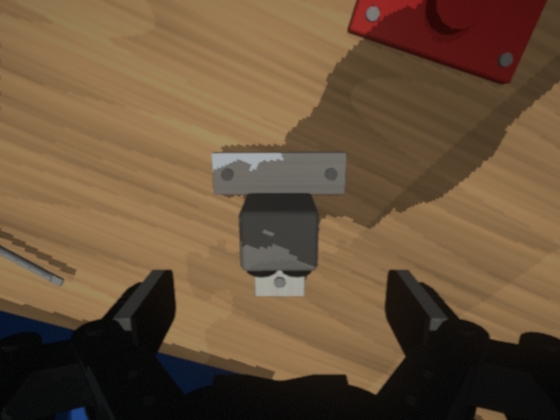

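The rear dots are now at (227.5,174) and (331,174), the front dot at (279.5,282), centred between the fingers.

```bash
python3 -c "
from h import *
c=viewer.calibration('wrist')
P=[ray(c,u,v,.024) for u,v in [(331,174),(227.5,174),(279.5,282.2)]]
F=[(-.030,.034),(-.030,-.034),(.048,0)]
t,y,r=fit(F,P);print(t,y,r)
delta([t[0],t[1],.030],180+y)
"
```

```text
[ 0.558  -0.2319] 23.432699116503112 [[ 0.0001 -0.0001]
 [-0.0001  0.0001]
 [ 0.      0.0001]]
t 4.0 pos [ 0.5581 -0.232   0.1125] rot [-179.9249    0.0712 -156.7054]
shift units: now-frame [0.003  0.005  1.3749]  target-frame [0.0013 0.0032 1.3749]
turn units [-0.0125  0.0118 -0.023 ]
```

>>> arm_command(motion=[[1,[0,0,0.3],[0,0,0]],[1,[0,0,0.5],[0,0,0]],[1,[0,0,0.4],[0,0,0]],[1,[0,0,0.17],[0,0,0]],[1,[0,0,0],[0,0,0]],[1,[0,0,0],[0,0,0]],[0.3,[0,0,0],[0,0,0]],[0.3,[0,0,0],[0,0,0]],[0.3,[0,0,0],[0,0,0]],[0.3,[0,0,0],[0,0,0]],[0.3,[0,0,0],[0,0,0]],[0.3,[0,0,0],[0,0,0]]], newtons=35)

```text
time: 5.5
ee_pos: [0.5579, -0.232, 0.0296]
tcp_rot: [-180.0, 0.0, -156.7]
wrist_force: [0.1, -1.0, 5.1]
opening: 0.0436
```

>>> arm_command(motion=[[0.3,[0,0,0],[0,0,0]],[0.3,[0,0,-0.1],[0,0,0]],[0.3,[0,0,-0.3],[0,0,0]],[0.3,[0,0,-0.6],[0,0,0]],[0.3,[0,0,-0.6],[0,0,0]],[0.3,[0,0,-0.4],[0,0,0]],[0.3,[0,0,0],[0,0,0]],[0.3,[0,0,0],[0,0,0]],[0.3,[0,0,0],[0,0,0]]])

```text
time: 6.62
ee_pos: [0.557, -0.2316, 0.1476]
tcp_rot: [179.9, -0.1, -156.7]
wrist_force: [-0.9, 0.6, -2.9]
opening: 0.0436
```

```bash
python3 -c "
from h import *
c=viewer.calibration('wrist')
cv2.imwrite('pics/w3.png',viewer.camera('wrist'))
cv2.imwrite('pics/s3.png',viewer.camera('scene'))
o=bot.get_obs();print(o['ee_pos'],o['tcp_rot'],o['wrist_force'],o['torque'],o['opening'])
"
```

```text
[ 0.5572 -0.2317  0.148 ] [ 179.9275   -0.0702 -156.709 ] [-0.073   0.3354 -2.8598] [-0.0269  0.0088 -0.0113] 0.043196451598573105
```

View pics/w3.png

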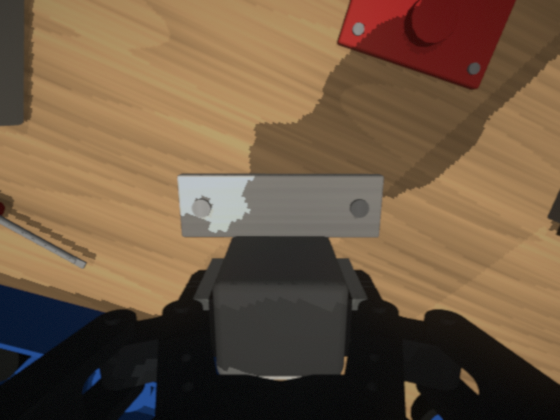

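View pics/s3.png

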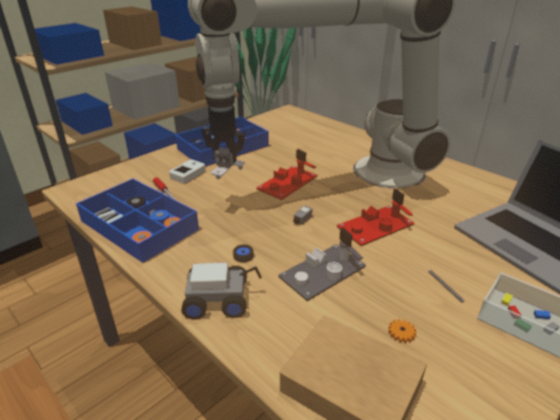

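Held: the rear dots sit level at (202,208) and (359,208), and the housing is between the pads. I'll check the grasp offset and plan the transfer.

```bash
python3 -c "
from h import *
c=viewer.calibration('wrist')
o=bot.get_obs();z=o['ee_pos'][2]-.0296+.024
a=ray(c,359,208,z);b=ray(c,202.5,208,z);print(a,b,np.linalg.norm(a-b))
m=(a+b)/2-o['ee_pos'];psi=np.radians(o['tcp_rot'][2]);R=np.array([[np.cos(psi),np.sin(psi)],[np.sin(psi),-np.cos(psi)]])
print('mid in tool xy',R.T@m[:2], 'expect .030,0; yaw', np.degrees(np.arctan2(*(a-b)[1::-1]))-90)
delta([.614,.188,.17],180-6)
"
```

```text
[ 0.5162 -0.2115  0.1424] [ 0.5429 -0.2734  0.1424] 0.06743874227575672
mid in tool xy [0.0296 0.001 ] expect .030,0; yaw 23.337015934127834
t 6.725 pos [ 0.5572 -0.2317  0.148 ] rot [ 179.9275   -0.0702 -156.709 ]
shift units: now-frame [-3.6353  6.0505 -0.3636]  target-frame [-0.211   7.0553 -0.3668]
turn units [ 0.0088 -0.0145  4.8818]
```

```bash
python3 -c "
from h import *
delta([.598,.039,.2],180-6)
"
```

```text
t 6.725 pos [ 0.5572 -0.2317  0.148 ] rot [ 179.9275   -0.0702 -156.709 ]
shift units: now-frame [-2.4079  3.8756 -0.8648]  target-frame [-0.2054  4.5577 -0.8668]
turn units [ 0.0088 -0.0145  4.8818]
```

>>> arm_command(motion=[[0.3,[0,0,-0.3],[0,0,0.6]],[0.3,[0,0,-0.3],[0,0,0.8]],[0.3,[0,0,-0.27],[0,0,0.9]],[0.3,[0,0,0],[0,0,0.9]],[0.3,[0,0,0],[0,0,0.9]],[0.3,[0,0,0],[0,0,0.78]],[0.3,[0,0.3,0],[0,0,0]],[0.3,[-0.05,0.6,0],[0,0,0]],[0.3,[-0.05,0.7,0],[0,0,0]],[0.3,[-0.05,0.7,0],[0,0,0]],[0.3,[-0.05,0.7,0],[0,0,0]],[0.3,[0,0.7,0],[0,0,0]]])

```text
time: 8.22
ee_pos: [0.5925, -0.01, 0.201]
tcp_rot: [180.0, -0.0, 174.1]
wrist_force: [0.3, 0.3, -3.0]
opening: 0.0441
```

>>> arm_command(motion=[[0.3,[0,0.6,0],[0,0,0]],[0.3,[0,0.26,0],[0,0,0]],[0.3,[0,0,0],[0,0,0]],[0.3,[0,0,0],[0,0,0]],[0.3,[0,0,0],[0,0,0]]])

```text
time: 8.85
ee_pos: [0.598, 0.038, 0.2013]
tcp_rot: [-180.0, 0.0, 173.9]
wrist_force: [-0.4, -0.7, -2.7]
opening: 0.0435
```

```bash
python3 -c "
from h import *
o=bot.get_obs();print(o['ee_pos'],o['tcp_rot'])
cv2.imwrite('pics/w4.png',viewer.camera('wrist'))
o=bot.get_obs();print(o['ee_pos'],o['tcp_rot'],o['opening'])
"
```

```text
[0.598  0.038  0.2013] [-179.9907    0.0003  173.9461]
[0.598  0.038  0.2014] [-179.9914    0.0043  173.9432] 0.04357626489529059
```

View pics/w4.png

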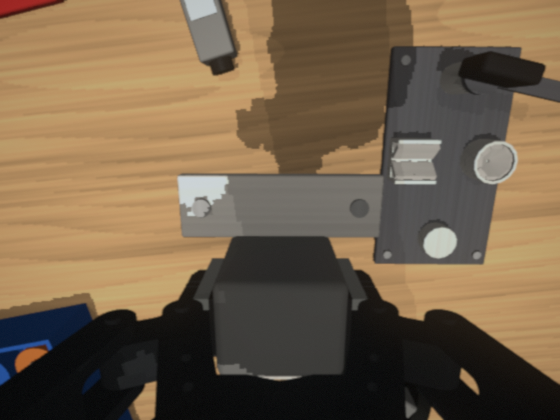

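The whole stand is visible to the right: pad (440,242), cone (495,162), groove (415,162), knob (503,70). I'll zoom in to measure it.

```bash
python3 -c "
import cv2
im=cv2.imread('pics/w4.png')[120:270,365:535]
cv2.imwrite('pics/w4c.png',cv2.resize(im,None,fx=4,fy=4,interpolation=cv2.INTER_CUBIC))"
```

```text
(no output)
```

View pics/w4c.png

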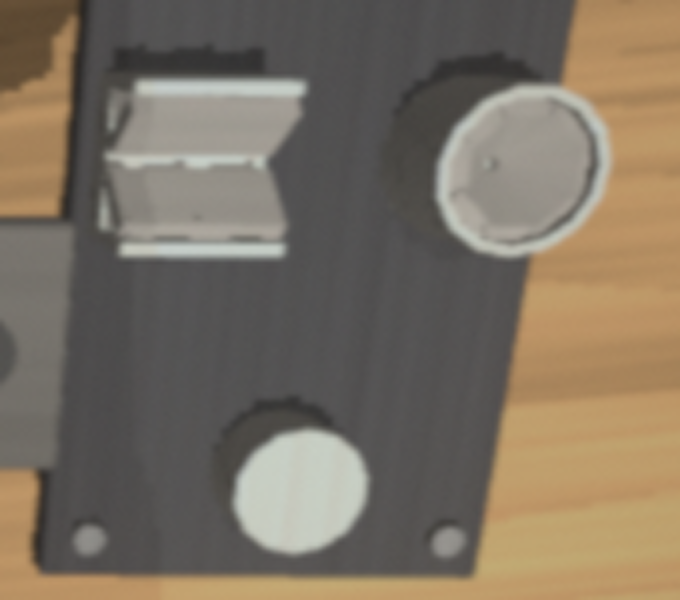

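```bash
python3 -c "
from h import *
c=viewer.calibration('wrist')
g=lambda x,y:(x/4+365-.4,y/4+120-.4)
F=[(-.030,.034),(-.030,-.034),(.048,0)]
S=[ray(c,*g(*p),z) for p,z in [((523.5,170.5),.036),((210.5,169),.036),((301,491.5),.0264)]]
t,y,r=fit(F,S);print(t,y,r)
C=[ray(c,*g(*p),.01) for p in [(473,575),(42,571)]]
print(C,np.linalg.norm(C[0]-C[1]))
delta([t[0],t[1],.2],180+y)
"
```

```text
[0.6162 0.19  ] -6.332982389791818 [[ 0.     -0.0001]
 [ 0.0001  0.0001]
 [-0.0001 -0.    ]]
[array([0.6981, 0.2358, 0.01  ]), array([0.6855, 0.1267, 0.01  ])] 0.109788462329774
t 8.9 pos [0.598  0.038  0.2014] rot [-179.9914    0.0043  173.9432]
shift units: now-frame [-0.0329  2.5498  0.0221]  target-frame [-0.0206  2.55    0.0225]
turn units [-0.0014  0.0007  0.046 ]
```

```bash
python3 -c "
from h import *
delta([.6161,.1893,.075],173.65)
"
```

```text
t 8.9 pos [0.598  0.038  0.2014] rot [-179.9914    0.0043  173.9432]
shift units: now-frame [-0.033   2.5391  2.1055]  target-frame [-0.0202  2.5389  2.1059]
turn units [-0.0014  0.0007  0.0489]
```

>>> arm_command(motion=[[0.3,[-0.02,0.2,0],[0,0,0.05]],[0.3,[0,0.5,0],[0,0,0]],[0.3,[0,0.6,0],[0,0,0]],[0.3,[0,0.6,0],[0,0,0]],[0.3,[0,0.44,0],[0,0,0]],[0.3,[0,0.2,0.2],[0,0,0]],[0.3,[0,0,0.5],[0,0,0]],[0.3,[0,0,0.5],[0,0,0]],[0.3,[0,0,0.4],[0,0,0]],[0.3,[0,0,0.3],[0,0,0]],[0.3,[0,0,0.2],[0,0,0]],[0.3,[0,0,0],[0,0,0]]])

```text
time: 10.4
ee_pos: [0.6156, 0.1901, 0.0746]
tcp_rot: [-180.0, -0.1, 173.7]
wrist_force: [-0.0, -0.6, -2.8]
opening: 0.0437
```

>>> arm_command(motion=[[0.3,[0,0,0],[0,0,0]],[0.3,[0,0,0],[0,0,0]],[0.3,[0,0,0],[0,0,0]]])

```text
time: 10.78
ee_pos: [0.6162, 0.1905, 0.0759]
tcp_rot: [180.0, 0.0, 173.7]
wrist_force: [-0.2, -0.5, -3.2]
opening: 0.0437
```

```bash
python3 -c "
from h import *
delta([.6161,.1893,.066],173.65)
w=viewer.camera('wrist');s=viewer.camera('scene')
cv2.imwrite('pics/w5.png',w);cv2.imwrite('pics/s5.png',cv2.resize(s[210:310,255:385],None,fx=5,fy=5,interpolation=cv2.INTER_CUBIC))
"
```

```text
t 10.775 pos [0.6162 0.1905 0.0759] rot [179.9796   0.046  173.7126]
shift units: now-frame [-0.0008 -0.0194  0.1646]  target-frame [-0.001  -0.0194  0.1646]
turn units [0.0034 0.0077 0.0104]
```

View pics/w5.png

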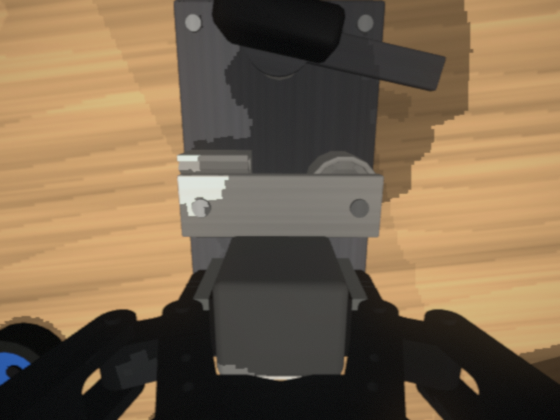

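View pics/s5.png

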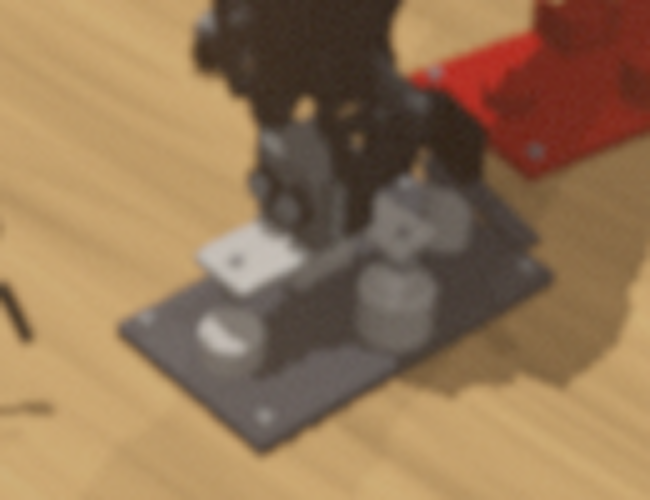

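```bash
python3 -c "
from h import *
c=viewer.calibration('wrist')
o=bot.get_obs();psi=np.radians(o['tcp_rot'][2]);R=np.array([[np.cos(psi),np.sin(psi)],[np.sin(psi),-np.cos(psi)]])
def T(u,v,z): return R.T@(ray(c,u,v,z)-o['ee_pos'])[:2]
z=o['ee_pos'][2]-.0296+.024
print('dots',T(359.5,208,z),T(202,207.5,z))
print('screws',T(193,23,.01),T(366,23,.01))
print('cone rim L,R',T(307,172,.036),T(377,172,.036),'top',T(343,150,.036))
print('groove rear edge',T(180,153,.036),T(250,152,.036))
im=cv2.imread('pics/w5.png')[0:240,160:400]
cv2.imwrite('pics/w5c.png',cv2.resize(im,None,fx=2.5,fy=2.5,interpolation=cv2.INTER_CUBIC))
"
```

```text
dots [0.03   0.0347] [ 0.0301 -0.0331]
screws [ 0.1147 -0.0455] [0.1149 0.0458]
cone rim L,R [0.0399 0.0144] [0.04   0.0504] top [0.0512 0.0324]
groove rear edge [ 0.0496 -0.0503] [ 0.0501 -0.0148]
```

View pics/w5c.png

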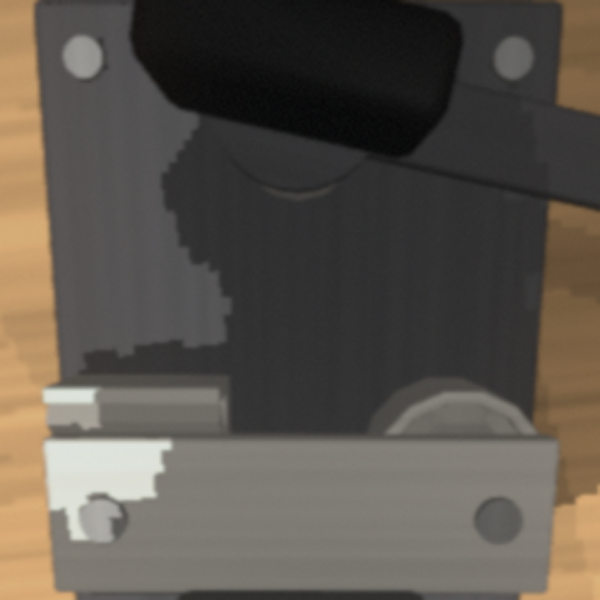

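Close view: the plate's rear dots and the seats agree within about 1 mm. I'll correct tool y by −1 mm and lower slowly.

>>> arm_command(motion=[[0.3,[0,-0.017,0.05],[0,0,0]],[0.3,[0,0,0.07],[0,0,0]],[0.3,[0,0,0.06],[0,0,0]],[0.3,[0,0,0.04],[0,0,0]],[0.3,[0,0,0.02],[0,0,0]],[0.3,[0,0,0],[0,0,0]],[0.3,[0,0,0],[0,0,0]]])

```text
time: 11.75
ee_pos: [0.6159, 0.1894, 0.061]
tcp_rot: [180.0, 0.0, 173.7]
wrist_force: [-0.3, -0.2, -2.8]
opening: 0.0439
```

>>> arm_command(motion=[[0.3,[0,0,0.015],[0,0,0]],[0.3,[0,0,0.015],[0,0,0]],[0.3,[0,0,0.015],[0,0,0]],[0.3,[0,0,0],[0,0,0]]])

```text
time: 12.25
ee_pos: [0.6157, 0.1893, 0.0581]
tcp_rot: [-180.0, -0.0, 173.7]
wrist_force: [-0.1, 0.3, -2.4]
opening: 0.0441
```

>>> arm_command(motion=[[0.3,[0,0,0.01],[0,0,0]],[0.3,[0,0,0.01],[0,0,0]],[0.3,[0,0,0],[0,0,0]]])

```text
time: 12.62
ee_pos: [0.6159, 0.1894, 0.0571]
tcp_rot: [180.0, 0.0, 173.7]
wrist_force: [0.7, -0.1, -3.0]
opening: 0.0435
```

>>> arm_command(motion=[[0.3,[0,0,0.008],[0,0,0]],[0.3,[0,0,0],[0,0,0]],[0.3,[0,0,0],[0,0,0]]])

```text
time: 13.0
ee_pos: [0.6161, 0.1894, 0.0568]
tcp_rot: [180.0, 0.0, 173.7]
wrist_force: [1.7, 0.1, 0.1]
opening: 0.0437
```

>>> arm_command(motion=[[0.3,[0,0,0.008],[0,0,0]],[0.3,[0,0,0],[0,0,0]],[0.3,[0,0,0],[0,0,0]]])

```text
time: 13.38
ee_pos: [0.6162, 0.1895, 0.0565]
tcp_rot: [180.0, 0.1, 173.7]
wrist_force: [3.8, 0.6, 3.2]
opening: 0.0436
```

Contact, with a small +x push. I'll ease 0.5 mm in +x.

>>> arm_command(motion=[[0.3,[-0.01,0,0],[0,0,0]],[0.3,[0,0,0],[0,0,0]],[0.3,[0,0,0],[0,0,0]]])

```text
time: 13.75
ee_pos: [0.6165, 0.1895, 0.0562]
tcp_rot: [180.0, 0.0, 173.7]
wrist_force: [2.5, 2.2, 3.5]
opening: 0.0434
```

>>> arm_command(motion=[[0.3,[-0.006,0.006,0],[0,0,0]],[0.3,[0,0,0],[0,0,0]],[0.3,[0,0,0],[0,0,0]]], newtons=20)

```text
time: 14.12
ee_pos: [0.6166, 0.1896, 0.0561]
tcp_rot: [-180.0, -0.0, 173.7]
wrist_force: [0.9, 0.3, 5.7]
opening: 0.0438
```

>>> arm_command(motion=[[0.55,[0,0,0],[0,0,0]],[0.55,[0,0,0],[0,0,0]],[0.6,[0,0,0],[0,0,0]],[0.7,[0,0,0],[0,0,0]],[0.85,[0,0,0],[0,0,0]],[0.85,[0,0,0],[0,0,0]],[0.85,[0,0,0],[0,0,0]]])

```text
time: 15.0
ee_pos: [0.6168, 0.1896, 0.056]
tcp_rot: [180.0, 0.0, 173.7]
wrist_force: [-0.8, -0.2, -0.1]
opening: 0.0727
```

```bash
python3 -c "
from h import *
o=bot.get_obs();print(o['time'],o['ee_pos'],o['wrist_force'],o['opening'])
w=viewer.camera('wrist');s=viewer.camera('scene')
cv2.imwrite('pics/w6.png',w);cv2.imwrite('pics/s6.png',cv2.resize(s[210:310,255:385],None,fx=5,fy=5,interpolation=cv2.INTER_CUBIC))
"
```

```text
15.0 [0.6168 0.1896 0.056 ] [-0.844  -0.1705 -0.1055] 0.07272097721993154
```

View pics/w6.png

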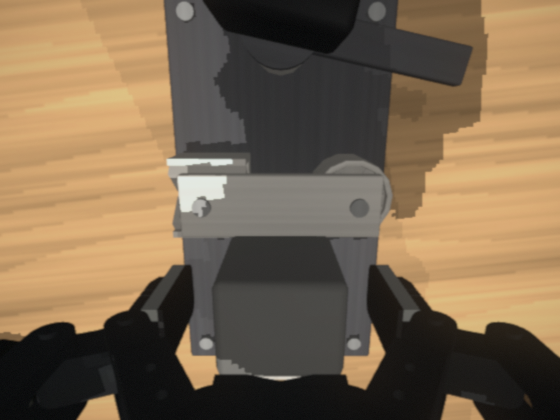

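View pics/s6.png

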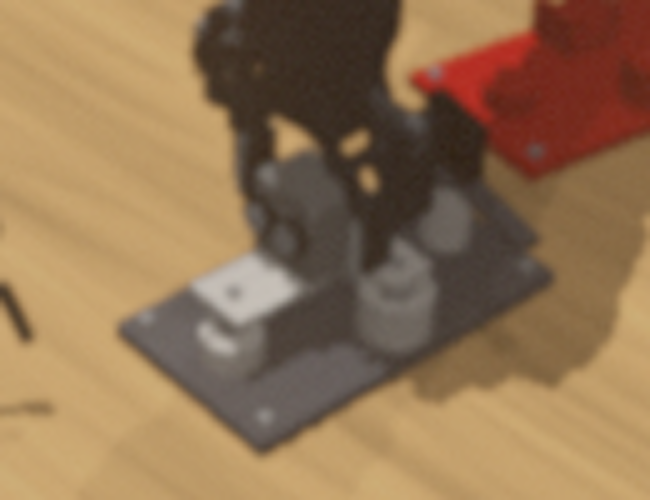

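Released. It looks seated: the dots are unchanged at (202,208) and (359,208), and all feet are in their seats. I'll rise straight up and measure.

>>> arm_command(motion=[[1,[0,0,-0.1],[0,0,0]],[1,[0,0,-0.3],[0,0,0]],[1,[0,0,-0.6],[0,0,0]],[1,[0,0,-0.6],[0,0,0]],[1,[0,0,-0.3],[0,0,0]],[1,[0,0,0],[0,0,0]],[1,[0,0,0],[0,0,0]],[1,[0,0,0],[0,0,0]]])

```text
time: 16.1
ee_pos: [0.6164, 0.1895, 0.1689]
tcp_rot: [-180.0, -0.1, 173.7]
wrist_force: [0.6, -0.1, -0.8]
opening: 0.0856
```

```bash
python3 -c "
from h import *
o=bot.get_obs();print(o['time'],o['ee_pos'],o['tcp_rot'])
w=viewer.camera('wrist');s=viewer.camera('scene');t=viewer.camera('top')
cv2.imwrite('pics/w7.png',w);cv2.imwrite('pics/s7.png',cv2.resize(s[210:310,255:385],None,fx=6,fy=6,interpolation=cv2.INTER_CUBIC))
"
```

```text
16.1 [0.6164 0.1895 0.1689] [-179.9605   -0.088   173.7121]
```

View pics/w7.png

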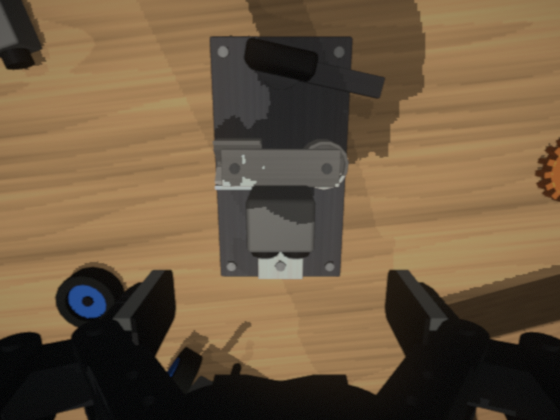

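View pics/s7.png

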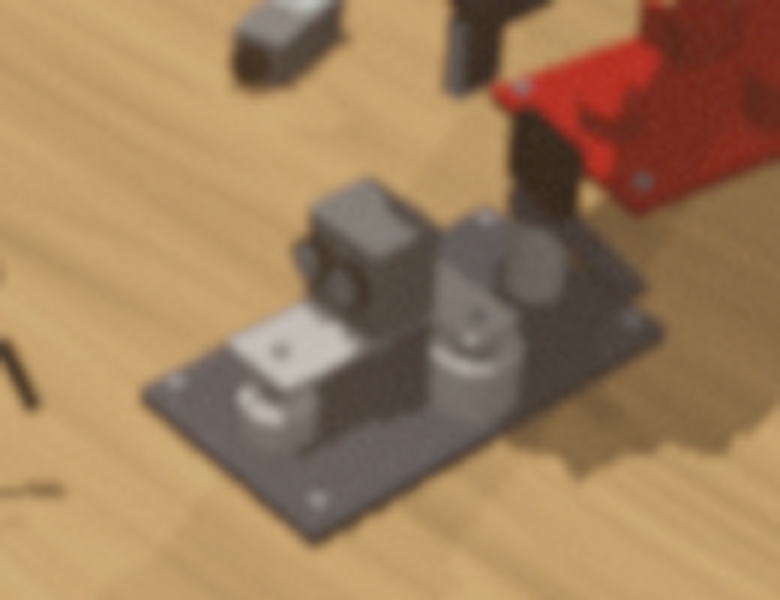

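Dots are at (234.5,168), (326.5,168) and (280,266). The knob bar spans roughly (248,50) to (315,68), with the arm tip near (383,88). I'll measure the seating fit and the knob.

```bash
python3 -c "
from h import *
c=viewer.calibration('wrist')
F=[(-.030,.034),(-.030,-.034),(.048,0)]
for z in (.0504,.0524):
  P=[ray(c,u,v,z) for u,v in [(326.5,168.2),(234.7,168),(280.2,266)]]
  t,y,r=fit(F,P);print(z,t,y);print(r, np.linalg.norm(P[0]-P[1]))
# slab corners/screws for stand
C=[ray(c,u,v,.01) for u,v in [(330,267),(231.5,266.5),(223,51.5),(339.5,51.5)]];print(np.mean(C,0))
im=cv2.imread('pics/w7.png')[20:290,200:400]
cv2.imwrite('pics/w7c.png',cv2.resize(im,None,fx=3,fy=3,interpolation=cv2.INTER_CUBIC)[:600])
print('pivot guess',[.6162-.1*np.cos(np.radians(6.33)),.1895+.1*np.sin(np.radians(6.33))])
"
```

```text
0.0504 [0.617  0.1903] -6.394361577164863
[[-0.0002 -0.0001]
 [-0.0001  0.0001]
 [ 0.0003 -0.0001]] 0.06776438149000692
0.0524 [0.6165 0.1904] -6.394361577164877
[[-0.     -0.0004]
 [ 0.0001  0.0004]
 [-0.0001 -0.    ]] 0.06724508897020669
[0.5931 0.1934 0.01  ]
pivot guess [np.float64(0.5168096637543139), np.float64(0.20052547327643921)]
```

View pics/w7c.png

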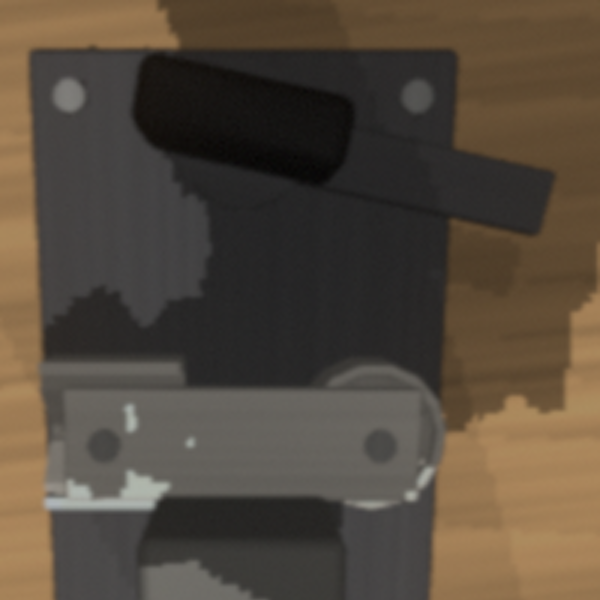

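The plate fit is within 1 mm of the stand pose and its height is consistent, so it's settled. The latch is at about 0.04 rad with the bar at world yaw 72°. Next I'll move over the knob.

```bash
python3 -c "
from h import *
delta([.5168,.2003,.15],251.7)
"
```

```text
t 16.25 pos [0.6165 0.1895 0.1693] rot [-179.9743   -0.0587  173.7118]
shift units: now-frame [ 1.6714 -0.0032  0.3239]  target-frame [0.3512 1.6344 0.3222]
turn units [  0.0031  -0.0111 -12.998 ]
```

>>> arm_command(motion=[[0.6,[0.2,0,0],[0,0,0]],[0.6,[0.5,0,0],[0,0,0]],[0.6,[0.6,0,0],[0,0,0]],[0.6,[0.37,0,0],[0,0,0]],[0.6,[0,0,0.1],[0,0,-0.8]],[0.6,[0,0,0.1],[0,0,-1]],[0.6,[0,0,0.1],[0,0,-1]],[0.6,[0,0,0],[0,0,-1]],[0.6,[0,0,0],[0,0,-1]],[0.6,[0,0,0],[0,0,-1]],[0.6,[0,0,0],[0,0,-1]],[0.6,[0,0,0],[0,0,-1]]])

```text
time: 17.75
ee_pos: [0.5164, 0.2006, 0.152]
tcp_rot: [180.0, -0.0, -139.3]
wrist_force: [0.1, -0.5, 0.3]
opening: 0.0513
```

>>> arm_command(motion=[[0.6,[0,0,0],[0,0,-1]],[0.6,[0,0,0],[0,0,-1]],[0.6,[0,0,0],[0,0,-1]],[0.6,[0,0,0],[0,0,-1]],[0.6,[0,0,0],[0,0,-1]],[0.6,[0,0,0],[0,0,-0.2]],[0.6,[0,0,0],[0,0,0]],[0.6,[0,0,0],[0,0,0]]])

```text
time: 18.75
ee_pos: [0.5171, 0.2006, 0.1521]
tcp_rot: [-180.0, 0.0, -108.4]
wrist_force: [-0.1, 0.3, -0.1]
opening: 0.0511
```

```bash
python3 -c "
from h import *
delta([.5168,.2003,.064],251.7)
cv2.imwrite('pics/w8.png',viewer.camera('wrist'))
"
```

```text
t 18.75 pos [0.5171 0.2006 0.1521] rot [-179.9946    0.0035 -108.3609]
shift units: now-frame [0.0061 0.0026 1.468 ]  target-frame [0.006  0.0025 1.468 ]
turn units [-0.0009  0.0006 -0.0102]
```

View pics/w8.png

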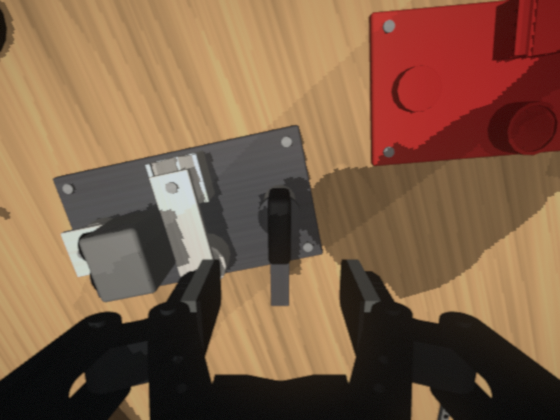

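The knob bar is vertical in the image at column 279, centred between the fingers. I'll descend, then close.

>>> arm_command(motion=[[0.6,[0,0,0.3],[0,0,0]],[0.6,[0,0,0.5],[0,0,0]],[0.6,[0,0,0.4],[0,0,0]],[0.6,[0,0,0.24],[0,0,0]],[0.6,[0,0,0],[0,0,0]],[0.6,[0,0,0],[0,0,0]],[0.05,[0,0,0],[0,0,0]],[0.05,[0,0,0],[0,0,0]],[0.05,[0,0,0],[0,0,0]],[0.05,[0,0,0],[0,0,0]],[0.05,[0,0,0],[0,0,0]]], newtons=30)

```text
time: 20.18
ee_pos: [0.5177, 0.2007, 0.0663]
tcp_rot: [-179.9, 0.0, -108.3]
wrist_force: [1.0, -0.8, 5.6]
opening: 0.013
```

>>> arm_command(motion=[[0.05,[0,0,-0.02],[0,0,0]],[0.05,[0,0,0],[0,0,0.5]],[0.05,[0,0,0],[0,0,1]],[0.05,[0,0,0],[0,0,1]],[0.05,[0,0,0],[0,0,0]]])

```text
time: 20.8
ee_pos: [0.5176, 0.2006, 0.0664]
tcp_rot: [-180.0, 0.0, -123.4]
wrist_force: [5.5, 0.7, -3.0]
opening: 0.0136
```

>>> arm_command(motion=[[0.05,[0,0,0],[0,0,0.8]],[0.05,[0,0,0],[0,0,0.8]],[0.05,[0,0,0],[0,0,0.8]],[0.05,[0,0,0],[0,0,0.8]],[0.05,[0,0,0],[0,0,0.8]],[0.05,[0,0,0],[0,0,0.8]],[0.05,[0,0,0],[0,0,0.8]],[0.05,[0,0,0],[0,0,0.8]],[0.05,[0,0,0],[0,0,0.8]],[0.05,[0,0,0],[0,0,0.8]],[0.05,[0,0,0],[0,0,0.8]],[0.05,[0,0,0],[0,0,0]]])

```text
time: 22.3
ee_pos: [0.5176, 0.2007, 0.0664]
tcp_rot: [180.0, 0.0, -176.1]
wrist_force: [5.3, 0.4, -2.9]
opening: 0.0137
```

```bash
python3 -c "
from h import *
o=bot.get_obs();print(o['time'],o['ee_pos'],o['tcp_rot'],o['wrist_force'],o['torque'],o['opening'])
cv2.imwrite('pics/w9.png',viewer.camera('wrist'))
"
```

```text
22.3 [0.5176 0.2007 0.0664] [ 179.9919    0.0247 -176.1443] [ 5.2892  0.3973 -2.8941] [ 0.233  -1.0233 -0.0285] 0.01366339285969276
```

View pics/w9.png

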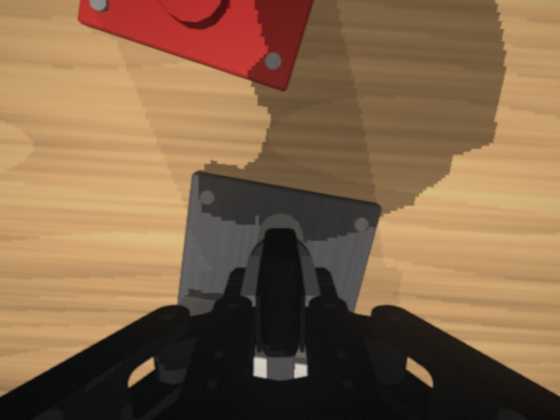

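>>> arm_command(motion=[[0.05,[0,0,0],[0,0,0.6]],[0.05,[0,0,0],[0,0,0.5]],[0.05,[0,0,0],[0,0,0.3]],[0.05,[0,0,0],[0,0,0.2]],[0.05,[0,0,0],[0,0,0.05]],[0.05,[0,0,0],[0,0,0]]])

```text
time: 23.1
ee_pos: [0.5176, 0.2008, 0.0664]
tcp_rot: [180.0, 0.0, 174.0]
wrist_force: [5.8, 1.0, -3.3]
opening: 0.0134
```

```bash
python3 -c "
from h import *
o=bot.get_obs();print(o['time'],o['ee_pos'],o['tcp_rot'],o['wrist_force'],o['torque'],o['opening'])
"
```

```text
23.1 [0.5176 0.2008 0.0664] [179.9862   0.0255 174.0291] [ 5.8391  1.0396 -3.3353] [ 0.2777 -1.0045  0.0282] 0.013359079952585824
```

>>> arm_command(motion=[[0.05,[0,0,0],[0,0,0.1]],[0.05,[0,0,0],[0,0,0.1]],[0.05,[0,0,0],[0,0,0]]])

```text
time: 23.48
ee_pos: [0.5176, 0.2007, 0.0664]
tcp_rot: [180.0, 0.0, 172.9]
wrist_force: [4.4, 0.9, -2.7]
opening: 0.0136
```

```bash
python3 -c "
from h import *
o=bot.get_obs();print(o['time'],o['ee_pos'],o['tcp_rot'],o['wrist_force'],o['torque'],o['opening'])
"
```

```text
23.475 [0.5176 0.2007 0.0664] [179.9914   0.0273 172.8645] [ 4.4256  0.9117 -2.7115] [ 0.1797 -1.0511  0.5344] 0.013583411941304207
```

The torque jumped to 0.53 N m, well above the friction, so it's at the end stop. I'll open and rise.

>>> arm_command(motion=[[0.6,[0,0,0],[0,0,0]],[0.6,[0,0,0],[0,0,0]],[0.6,[0,0,0],[0,0,0]],[0.6,[0,0,0],[0,0,0]],[0.6,[0,0,-0.2],[0,0,0]],[0.6,[0,0,-0.5],[0,0,0]],[0.6,[0,0,-0.6],[0,0,0]],[0.6,[0,0,-0.6],[0,0,0]],[0.6,[-0.6,0,0],[0,0,0]],[0.6,[-0.8,0,0],[0,0,0]],[0.6,[0,0,0],[0,0,0]],[0.6,[0,0,0],[0,0,0]]])

```text
time: 24.98
ee_pos: [0.6003, 0.19, 0.1812]
tcp_rot: [-180.0, -0.0, 172.8]
wrist_force: [-0.9, 0.0, 0.7]
opening: 0.0512
```

```bash
python3 -c "
from h import *
o=bot.get_obs();print(o['time'],o['ee_pos'],o['tcp_rot'],o['wrist_force'],o['opening'])
w=viewer.camera('wrist');s=viewer.camera('scene')
cv2.imwrite('pics/w10.png',w);cv2.imwrite('pics/s10.png',s)
cv2.imwrite('pics/w10c.png',cv2.resize(w[0:290,180:380],None,fx=3,fy=3,interpolation=cv2.INTER_CUBIC)[:600])
cv2.imwrite('pics/s10c.png',cv2.resize(s[210:310,255:385],None,fx=6,fy=6,interpolation=cv2.INTER_CUBIC))
"
```

```text
24.975 [0.6003 0.19   0.1812] [-179.9983   -0.0208  172.8005] [-0.858   0.0406  0.711 ] 0.05118503774850299
```

View pics/w10.png

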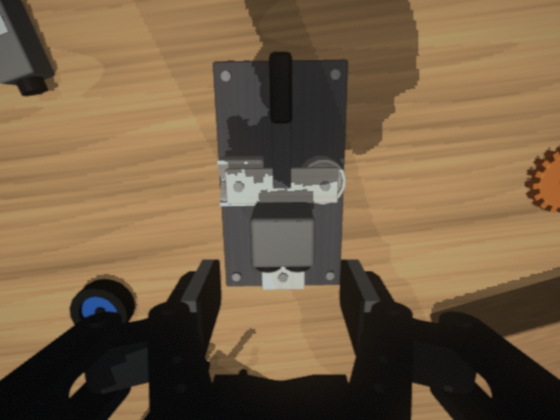

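View pics/s10c.png

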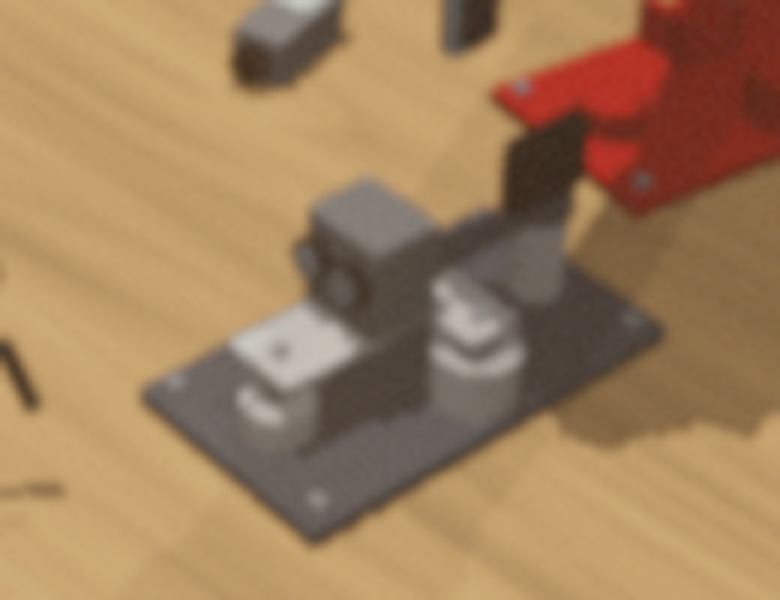

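The latch arm lies along the stand's axis over the rear bar (tip at (283,187)), and the plate is unmoved. One numeric check remains before handing in.

```bash
python3 -c "
from h import *
c=viewer.calibration('wrist')
F=[(-.030,.034),(-.030,-.034),(.048,0)]
P=[ray(c,u,v,.0504) for u,v in [(325,186),(238.5,186.5),(283.3,277.3)]]
t,y,r=fit(F,P);print(t,y,r, np.linalg.norm(P[0]-P[1]))
tip=ray(c,283,187,.059);pv=ray(c,281,55,.095);print('arm angle',np.degrees(np.arctan2(*(tip-np.array([.5168,.2003,.059]))[1::-1])))
"
```

```text
[0.6168 0.1907] -6.313771563533162 [[ 0.0001 -0.0002]
 [-0.0004  0.    ]
 [ 0.0003  0.0002]] 0.06783246761234259
arm angle -4.466676914254963
```

View pics/w10c.png

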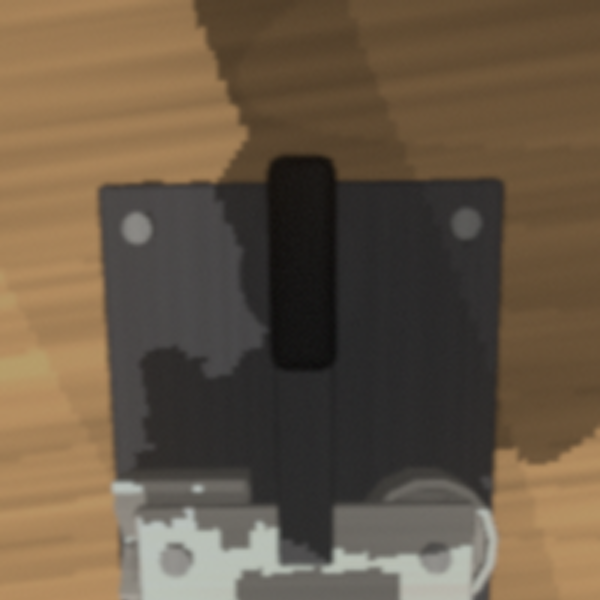

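```bash
python3 -c "
from h import *
print(bot.job_done())"
```

```text
the job is handed in; nothing more can be done
None
```

I set the sensor plate on the dark stand and released it. I then turned the latch knob clockwise to its end stop and moved the arm clear, and the job was handed in at about 25 s.

- **Lowering:** I went down in small steps. First contact pushed back with only about 4–6 N, and I shifted the plate about 1 mm sideways to centre it before letting go.
- **Plate after locking:** it sits at (0.6168, 0.1907), yaw −6.3°. The stand was measured at (0.6162, 0.1900), yaw −6.3°. Both are wrist-camera figures, and the three foot markers fit the seated height within 0.4 mm.
- **Latch:** turning torque rose to 0.53 N m at the end, against 0.06 N m of friction, so it reached the stop. The last wrist picture shows the arm lying over the rear bar.

**Checks that disagreed:**
- My pixel estimate of the arm's angle was −4.5° against −6.3° expected. That is about what a 1–2 mm camera offset would cause, so I relied on the torque.
- The top camera read about 2 mm lower than the wrist camera in both x and y, for the plate and the stand alike, so I used the wrist camera for placing.

I didn't handle any of the other parts or the red look-alikes. I did not measure their positions again at the end.

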